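# Load the carton divider into the covered magazine by feel

## Robot

A 7-joint arm with a two-finger parallel gripper is mounted at the origin on a cart in front of the work surface, level with it; the furniture and walls round the work are solid. World frame = base frame: x ahead of the robot, y to its left, z up, the work surface at z = 0. Lengths are in m, angles in rad, forces in N, time in s.
With the tool pointing down it reaches from about 0.4 to 0.85 m from the base axis. Payload 4.5 kg.
Tool frame: the origin (TCP) lies on the centre line of the jaws, within the pads' length; the fingertips stand 11 mm ahead of it and the grasp point (between the pads) lies 8 mm behind it; z points along the fingers, y is the line along which they close (so a half turn about z gives the same grasp; the last joint's range is limited). The gripper opens to 88 mm and grips with 3 to 60 N. Pads are 18 mm wide; open, the fingers measure 123 mm over their backs; the gripper's body (75 mm by 187 mm) begins 45 mm behind the grasp point.
Start: joints at [-1.14, 0.689, -0.195, 1.565, 0.157, 0.902, -0.215], TCP at [0.242, 0.576, 0.25] pointing down, gripper open.
Joint ranges: [-3.01, 3.01], [-0.46, 2.08], [-1.47, 1.51], [0.13, 2.56], [-1, 4.14], [0.04, 2.09], [-2.66, 2.66]. Speed limits (rad/s): [2.57, 2.57, 3.14, 3.14, 3.14, 3.14, 3.14].

## Interface

Orientations are given as a unit quaternion [x, y, z, w].
In Python, from plant import * gives the robot as it stands. The module is installed in compiled form; this text tells all that it offers.
- The arm moves only by the tool send_rows, never from a script. Its argument "motion" is a list of rows, each an object of numbers: "x", "y", "z": the shift along the tool's x, y, z in cm; "rx", "ry", "rz": the turn, a rotation vector about the tool's x, y, z in rad; "jaw": the finger opening in cm, from 0 to 8.81. In form: [{"x": .., "y": .., "z": .., "rx": .., "ry": .., "rz": .., "jaw": ..}, ...]. A call has exactly 5 rows; each row shifts and turns the commanded pose from where the row before left it, along the tool's axes as they then stand; what a row does not reach is not made up. A row lasts 1/10 s, in which the tool goes at most 50 mm and 8.59 degrees, less where a joint would pass 70% of its speed; a pose out of reach is approached as far as the arm can. A call is refused whole if a number of a shift passes 5 or a number of a turn 0.15, either way. A call with a gripper value outside its range is refused whole. The fingers move at their own pace and stop on an object; "grip_force" is the grip in N (left out, the last holds). Time passes only in rows, so rows that do not move let the fingers close, or fill a call up. It gives the time, the measured TCP pose, the force, the opening and the grip force at its end, in the units of the state.
- get_state(): the state, without advancing time (a new reading comes with each control period).
- snapshot(name): name is "scene" or "top" or "wrist"; returns a dict with "img" (384x512x3 uint8, red, green, blue), "vertical_fov" (degrees; the focal length in pixels is half the picture's height over the tangent of half this angle, whatever the lens; pixels are square), "cx", "cy" (the principal point, pixels), "extrinsics" (4x4, takes a point from camera to world coordinates). Camera axes: x right, y up, looking along -z (the intrinsics and any distortion apply to the point x, -y, -z); pixel columns grow to the right and rows downward; lengths in m; the calibration is good to about 2 mm. A picture is of the moment at which its call begins. There is no depth.
- finish_job(): hands the job in; it is judged then, once.
The state is a dict: "clock": time; "q": joint angles; "qd": joint speeds; "joint_torque": joint torques, N m; "tool_pos": TCP position; "eef_rot": TCP orientation; "contact_force": force on the tool from outside, world axes, zero at the start; "moment": the same for the moment, N m; "opening": opening from 0.0 (shut) to 1.0 (fully open); "finger_force": force on a finger pad.
Only numpy, scipy, OpenCV 4.12 (cv2) and the standard library are available. Lean on these libraries where they do the work, as an engineer would, in place of code of your own. Each camera call takes 0.05 s, during which the arm holds its last target. There are 200 camera calls.

## Task

Take the long carton divider from the slotted stand and slide it, on edge, under the cover of the magazine along the empty channel until it has pushed the tell-tale rod back by about half of its 12 mm travel; feel for the rod and do not drive it to its end. Leave the divider standing there, released, and leave the other dividers and the other loose things where they are.

Things in the scene. Friction and masses are not known exactly. Their poses are not given: they have to be found in the camera images.
- divider_center (a point): centre (half-way up) of the long divider: brown board 150 mm long (x), 8 mm thick (y), 70 mm high (z), about 0.12 kg, with two cuts 5 mm wide and 30 mm deep in its top edge 25 mm either side of the middle, so the middle 45 mm is whole. It stands on edge in one of the stand's two slots; both ends are alike.
- short_divider: like the long divider but only 100 mm long, in the other slot of the stand; origin at the centre of its underside, x along its length. Leave it there.
- stand: fixed plywood stand, 170 (x) by 90 mm (y), origin on the worktop under its centre: floor 6 mm above the worktop, two slots along its x axis at y = -28 and +28 mm, 11 mm wide, walls up to 22 mm above the worktop.
- magazine: fixed plywood magazine, aluminium cover; origin on the worktop under the middle of the cover's front edge, x pointing in under the cover. Floor 6 mm above the worktop. Three channels 11.5 mm wide along x at y = -60, 0, +60 mm: from x = -84 to 0 open above, walls 5 mm thick and 18 mm high above the worktop; from 0 to 170 covered (cover 82 to 86 mm above the worktop), walls up to the cover, round-nosed.
- channel_mouth (a point): the empty channel (it holds the depth gauge; the other two are full): the point on its floor, 6 mm above the worktop, on its middle line under the cover's front edge; x points in along the channel, z up. The full channels' dividers stand 20 mm out in front of the cover.
- telltale (a joint): how far the gauge's rod is pushed back (m): 0 at the start, end stop 0.012. It resists with 7 to 12 N and stays where left; its black knob shows behind the magazine. Its foot, 9 mm wide, 8 to 52 mm above the channel floor, is out of sight under the cover, 116 to 136 mm in (set anew each time), so a loaded divider's near end stands 5 to 32 mm out in front of the cover.
- stored_a: long divider in a full channel; its origin lies on its underside 20 mm in from its near end, x along it. Leave it there.
- stored_b: the other long divider in a full channel, same origin. Leave it there.
- balm: low round tin, diameter 90 mm, 32 mm high, origin at the centre of its underside; bystander
- tape_ring: roll of masking tape lying flat, about 97 mm across, 25 mm high, origin at the centre of its underside; bystander
- roll: upright roll of labels, diameter 60 mm, 74 mm high, origin at the centre of its underside; bystander
- spray_1: amber spray bottle without a label, diameter 44 mm, 150 mm high, origin at the centre of its underside; bystander
- spray_2: amber spray bottle with a label, diameter 44 mm, 150 mm high, origin at the centre of its underside; bystander
- oil: clear bottle with black cap, diameter 50 mm, 102 mm high, origin at the centre of its underside; bystander, on the table
- worktop: fixed low wooden bench on four legs that straddles a carton on the table: top 640 by 640 by 12 mm; origin at the top board's centre, its upper face 6 mm above that and 170 mm above the table. The magazine, the stand and all bystanders but the clear bottle stand on it.
- cutters: side cutters lying flat, 122 mm long, 47 mm wide, 14 mm high, origin at the centre of the underside; bystander

How it is judged:
By the outcome, as a careful person would: the job done as asked, in the order asked, and still so for the second after the job is handed in, with the robot touching nothing.
It also fails if it takes over 61 s, if anything falls off the work surface, if the arm or the gripper's body presses on something with over 40 N, if the wrist force passes 120 N, or if a joint passes its speed limit or range.

## Working session

There is one attempt and no reset: what is moved stays moved. The work goes in short steps, Python scripts to look and compute and a tool call to move; the robot and the scene stay as the last step left them, time stands still between calls to the robot, and variables do not carry over. Pictures are saved under pics/ and viewed, at most 10 in all, crops included, and the job is handed in when it is done.

Besides the shell and the picture viewer there is one more tool, called as name(argument=value, ...) on one line, values as JSON. send_rows: Moves the arm, as the interface text tells. Its arguments: {"type":"object","properties":{"motion":{"type":"array"},"grip_force":{"type":"number"}},"required":["motion"]}

```bash
mkdir -p pics; cat > h.py <<'E'
from plant import *
import numpy as np, cv2, pickle
from scipy.spatial.transform import Rotation as R
def snap(n,f):
    s=snapshot(n); cv2.imwrite(f'pics/{f}.png',s['img'][:,:,::-1]); pickle.dump(s,open(f'pics/{f}.pkl','wb')); return s
def load(f): return pickle.load(open(f'pics/{f}.pkl','rb'))
def K(s):
    f=s['img'].shape[0]/2/np.tan(np.radians(s['vertical_fov'])/2); return f
def px2w(s,u,v,z):
    f=K(s); d=np.array([(u-s['cx'])/f,-(v-s['cy'])/f,-1.]); E=np.array(s['extrinsics'])
    d=E[:3,:3]@d; o=E[:3,3]; return o+d*(z-o[2])/d[2]
def w2px(s,p):
    f=K(s); E=np.array(s['extrinsics']); c=E[:3,:3].T@(np.array(p)-E[:3,3]); return s['cx']+f*c[0]/-c[2], s['cy']-f*c[1]/-c[2]
E
python3 - <<'E'
from h import *
for n in ["scene","top","wrist"]:
    s=snap(n,n+'0'); print(n,{k:v for k,v in s.items() if k!='img'})
a=load('scene0')['img'];b=load('top0')['img']
print(get_state())
E
```

```text
scene {'vertical_fov': 55.69241602821787, 'cx': 253.67052852945406, 'cy': 184.30449139725323, 'extrinsics': array([[ 0.89040411,  0.2380395 , -0.38796612,  0.22474389],
       [-0.45492901,  0.4376224 , -0.77558122, -0.82439411],
       [-0.01483631,  0.86707775,  0.49795186,  0.63671962],
       [ 0.        ,  0.        ,  0.        ,  1.        ]])}
top {'vertical_fov': 57.11030151709469, 'cx': 258.13035345593045, 'cy': 189.36015945870264, 'extrinsics': array([[-9.35078474e-03,  9.86518152e-01, -1.63384509e-01,
         4.55466539e-01],
       [-9.99954357e-01, -9.54558617e-03, -4.07236222e-04,
        -5.13186213e-02],
       [-1.96134683e-03,  1.63373244e-01,  9.86562383e-01,
         1.19191197e+00],
       [ 0.00000000e+00,  0.00000000e+00,  0.00000000e+00,
         1.00000000e+00]])}
wrist {'vertical_fov': 63.89697578136274, 'cx': 253.9032153529881, 'cy': 195.49926627980636, 'extrinsics': array([[ 0.38656255, -0.89192745, -0.23459499,  0.18089895],
       [ 0.9222602 ,  0.37319904,  0.10078983,  0.60110906],
       [-0.00234659, -0.25531919,  0.96685397,  0.38473419],
       [ 0.        ,  0.        ,  0.        ,  1.        ]])}
{'clock': 0.15, 'q': array([-1.14021695,  0.68979063, -0.1945382 ,  1.56602554,  0.15730947,
        0.90249295, -0.21508618]), 'qd': array([-0.00032648, -0.00316834,  0.00221167, -0.00219522,  0.00021822,
       -0.0003154 ,  0.00111637]), 'joint_torque': array([-1.50214302e-03, -5.27861166e+01, -1.26836747e+00, -1.53585899e+01,
       -5.24392014e-02,  3.88575732e-03,  1.24022768e-04]), 'tool_pos': array([0.24139336, 0.57604072, 0.24911618]), 'eef_rot': array([ 1.97049838e-01,  9.80393249e-01, -6.57588611e-04, -8.41560148e-05]), 'contact_force': array([ 0.27051779, -0.55251878,  0.5013991 ]), 'moment': array([-0.00521423,  0.02400171, -0.0105882 ]), 'finger_force': 0.0, 'opening': 0.9959730035381785}
```

View pics/top0.png

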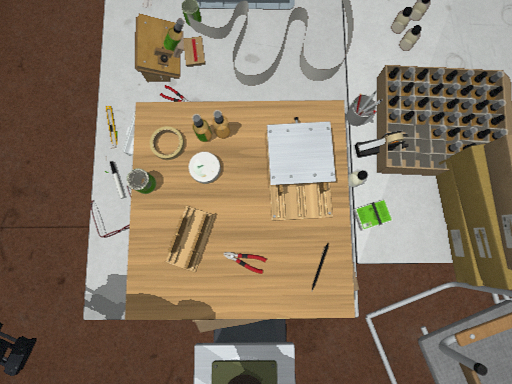

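View pics/scene0.png

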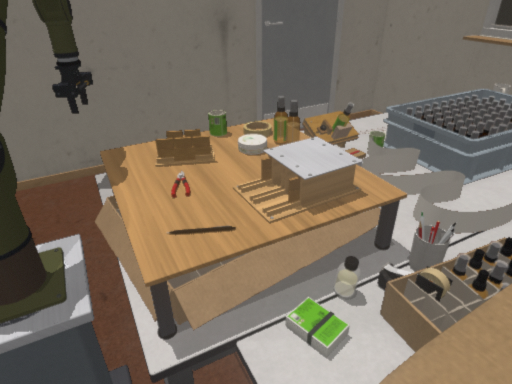

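The top view shows the stand at about (190,238), the magazine cover at about (300,152) with its open channels below at rows 184–218, and the cutters at (245,262). The worktop spans about 220 px for 640 mm, so its face is at z≈0.17.

```bash
python3 - <<'E'
from h import *
s=load('top0'); im=s['img'][:,:,::-1]
a=cv2.resize(im[195:280,155:225],None,fx=5.5,fy=5.5,interpolation=cv2.INTER_CUBIC)
b=cv2.resize(im[110:225,260:342],None,fx=4.8,fy=4.8,interpolation=cv2.INTER_CUBIC)
h=max(a.shape[0],b.shape[0]); c=np.zeros((h,a.shape[1]+b.shape[1]+5,3),np.uint8); c[:a.shape[0],:a.shape[1]]=a; c[:b.shape[0],a.shape[1]+5:]=b
print(a.shape,b.shape,c.shape); cv2.imwrite('pics/crop1.png',c)
for u,v in [(137,103),(346,100),(356,318),(126,318)]: print(px2w(s,u,v,.17).round(3))
for u,v in [(267,124),(333,122),(335,183),(269,186)]: print(px2w(s,u,v,.256).round(3))
E
```

```text
(468, 385, 3) (552, 394, 3) (552, 784, 3)
[0.896 0.318 0.17 ]
[ 0.9   -0.323  0.17 ]
[ 0.261 -0.318  0.17 ]
[0.267 0.319 0.17 ]
[ 0.794 -0.077  0.256]
[ 0.798 -0.26   0.256]
[ 0.626 -0.258  0.256]
[ 0.619 -0.08   0.256]
```

View pics/crop1.png

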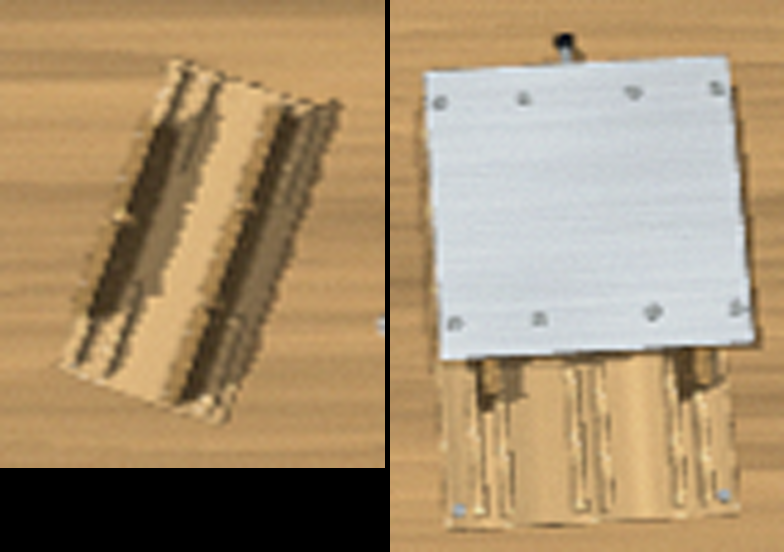

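```bash
cat >> h.py <<'E'
def plan(p=None,yaw=None,st=None):
    """tool-frame shift (cm) & rz from the measured pose to pos p, tool-x yaw (tool pointing straight down)"""
    st=st or get_state(); Rt=R.from_quat(st['eef_rot'])
    p=st['tool_pos'] if p is None else np.array(p)
    M=Rt.as_matrix(); y0=np.arctan2(M[1,0],M[0,0]); y1=y0 if yaw is None else yaw
    T=np.array([[np.cos(y1),np.sin(y1),0],[np.sin(y1),-np.cos(y1),0],[0,0,-1]]).T
    print('pos',st['tool_pos'].round(4),'yaw',round(np.degrees(y0),2),'shift cm',(M.T@(p-st['tool_pos'])*100).round(2),'rotvec',R.from_matrix(M.T@T).as_rotvec().round(4),'F',st['contact_force'].round(1),'t',round(st['clock'],2))
E
python3 - <<'E'
from h import *
s=load('top0')
c=[px2w(s,155+u/5.5,195+v/5.5,.190) for u,v in [(175,62),(340,103),(225,420),(65,362)]]
print(np.round(c,3),np.mean(c,0)); 
c=np.array(c)[:,:2]; 
for a,b in [(3,0),(2,1)]:
    d=c[a]-c[b]; print(np.linalg.norm(d),np.degrees(np.arctan2(d[1],d[0])), np.linalg.norm(c[a]-c[(a+3)%4]))
for n,(u,v) in dict(near=(180,400),far=(283,105)).items(): print(n,px2w(s,155+u/5.5,195+v/5.5,.246).round(3))
near=px2w(s,155+180/5.5,195+400/5.5,.246)
# fused guess
y=np.radians(160); ctr=np.mean(c,0); 
plan([0.40,0.19,0.40],np.radians(159)); plan()
# channels
for u,v in [(572,360),(580,510),(600,360),(608,510)]: print(px2w(s,260+(u-390)/4.8,110+v/4.8,.188).round(4))
E
```

```text
[[0.574 0.153 0.19 ]
 [0.552 0.067 0.19 ]
 [0.393 0.124 0.19 ]
 [0.422 0.205 0.19 ]] [0.48531369 0.13745    0.19      ]
0.16102456410476176 161.11108091783848 0.08678737650135314
0.1693017468915915 160.53397024614495 0.1693017468915915
near [0.406 0.136 0.246]
far [0.546 0.089 0.246]
pos [0.2414 0.576  0.2491] yaw 157.27 shift cm [-29.55 -29.5  -15.05] rotvec [-0.0013  0.0001 -0.0302] F [ 0.3 -0.6  0.5] t 0.15
pos [0.2414 0.576  0.2491] yaw 157.27 shift cm [0. 0. 0.] rotvec [-0.0013  0.0001 -0.    ] F [ 0.3 -0.6  0.5] t 0.15
[ 0.6334 -0.166   0.188 ]
[ 0.543  -0.1682  0.188 ]
[ 0.6332 -0.1828  0.188 ]
[ 0.5428 -0.1848  0.188 ]
```

send_rows(motion=[{"z":-4,"jaw":4},{"x":-2.6,"y":-2.6,"z":-3},{"x":-2.7,"y":-2.6,"z":-1.1},{"x":-2.7,"y":-2.6},{"x":-2.7,"y":-2.6}])

```text
schema error: expected keys x, y, z, rx, ry, rz, jaw
```

send_rows(motion=[{"x":-2.7,"y":-2.6},{"x":-2.7,"y":-2.6},{"x":-2.7,"y":-2.6},{"x":-2.7,"y":-2.6},{"x":-2.7,"y":-2.6}])

```text
schema error: expected keys x, y, z, rx, ry, rz, jaw
```

send_rows(motion=[{"x":-2.7,"y":-2.6},{"x":-2.7,"y":-2.6},{"x":-2.6,"y":-2.7},{"x":-2.4,"y":-2.6,"rz":-0.065},{}])

```text
schema error: expected keys x, y, z, rx, ry, rz, jaw
```

```bash
python3 - <<'E'
from h import *
s=snap('wrist','w1'); plan([0.429,0.128,.33],np.radians(161))
im=s['img'][:,:,::-1]; cv2.imwrite('pics/w1b.png',cv2.resize(im,(768,576),interpolation=cv2.INTER_CUBIC))
for q in [(.406,.136,.246),(.546,.089,.246)]: print(np.array(w2px(s,q))*1.5)
E
```

```text
pos [0.2414 0.5761 0.2492] yaw 157.27 shift cm [-34.62 -34.09  -8.04] rotvec [-0.0011  0.     -0.0651] F [-0.1  0.  -0.1] t 0.2
[-293.98664161  962.64478314]
[-182.21753386 1112.27438734]
```

View pics/w1b.png

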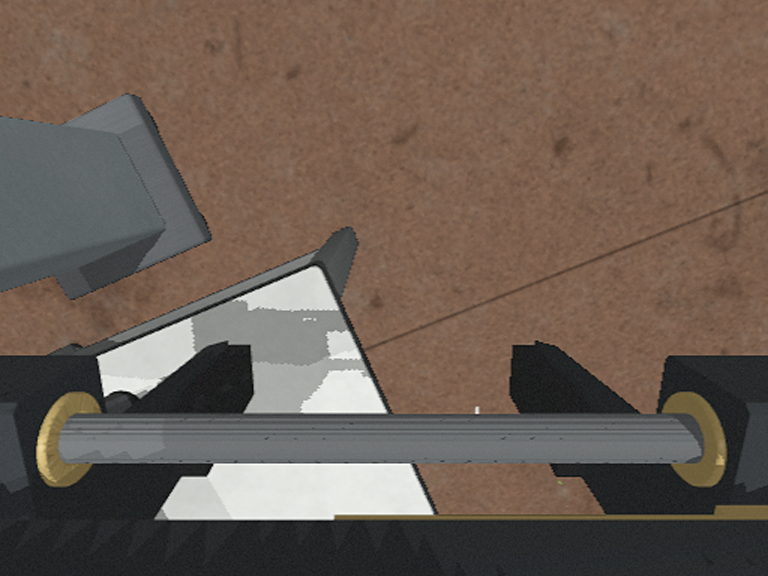

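The picture shows that the wrist camera looks out on the tool's +x side (here off the worktop edge), with the gripper along the bottom. I will use the half-turned grasp so the camera looks toward the magazine.

send_rows(motion=[{"x":0,"y":0,"z":-4,"rx":0,"ry":0,"rz":0,"jaw":4},{"x":-2.6,"y":-2.6,"z":-3,"rx":0,"ry":0,"rz":0,"jaw":4},{"x":-2.7,"y":-2.6,"z":-1.1,"rx":0,"ry":0,"rz":0,"jaw":4},{"x":-2.7,"y":-2.6,"z":0,"rx":0,"ry":0,"rz":0,"jaw":4},{"x":-2.7,"y":-2.6,"z":0,"rx":0,"ry":0,"rz":0,"jaw":4}])

```text
clock: 0.7
tool_pos: [0.3005, 0.4379, 0.3312]
eef_rot: [0.197, 0.98, 0.0, 0.0]
contact_force: [1.7, 0.4, 0.3]
opening: 0.568
finger_force: 0.0
```

send_rows(motion=[{"x":-2.7,"y":-2.6,"z":0,"rx":0,"ry":0,"rz":0,"jaw":4},{"x":-2.7,"y":-2.6,"z":0,"rx":0,"ry":0,"rz":0,"jaw":4},{"x":-2.7,"y":-2.6,"z":0,"rx":0,"ry":0,"rz":0,"jaw":4},{"x":-2.7,"y":-2.6,"z":0,"rx":0,"ry":0,"rz":0,"jaw":4},{"x":-2.7,"y":-2.6,"z":0,"rx":0,"ry":0,"rz":0,"jaw":4}])

```text
clock: 1.2
tool_pos: [0.3746, 0.2656, 0.3307]
eef_rot: [0.197, 0.98, -0.0, 0.0]
contact_force: [0.3, -0.2, 0.2]
opening: 0.458
finger_force: 0.0
```

send_rows(motion=[{"x":-2.7,"y":-2.6,"z":0,"rx":0,"ry":0,"rz":0,"jaw":4},{"x":-2.7,"y":-2.6,"z":0,"rx":0,"ry":0,"rz":0,"jaw":4},{"x":-2.6,"y":-2.7,"z":0,"rx":0,"ry":0,"rz":0,"jaw":4},{"x":-2.4,"y":-2.6,"z":0,"rx":0,"ry":0,"rz":0,"jaw":4},{"x":0,"y":0,"z":0,"rx":0,"ry":0,"rz":0.147,"jaw":4}])

```text
clock: 1.7
tool_pos: [0.4311, 0.1241, 0.3305]
eef_rot: [0.274, 0.962, -0.001, 0.0]
contact_force: [-0.7, 0.6, -0.5]
opening: 0.453
finger_force: 0.0
```

send_rows(motion=[{"x":0,"y":0,"z":0,"rx":0,"ry":0,"rz":0.147,"jaw":4},{"x":0,"y":0,"z":0,"rx":0,"ry":0,"rz":0.147,"jaw":4},{"x":0,"y":0,"z":0,"rx":0,"ry":0,"rz":0.147,"jaw":4},{"x":0,"y":0,"z":0,"rx":0,"ry":0,"rz":0.147,"jaw":4},{"x":0,"y":0,"z":0,"rx":0,"ry":0,"rz":0.147,"jaw":4}])

```text
clock: 2.2
tool_pos: [0.4295, 0.1301, 0.3307]
eef_rot: [0.599, 0.801, -0.0, -0.0]
contact_force: [1.3, 0.2, 0.1]
opening: 0.454
finger_force: 0.0
```

send_rows(motion=[{"x":0,"y":0,"z":0,"rx":0,"ry":0,"rz":0.147,"jaw":4},{"x":0,"y":0,"z":0,"rx":0,"ry":0,"rz":0.147,"jaw":4},{"x":0,"y":0,"z":0,"rx":0,"ry":0,"rz":0.147,"jaw":4},{"x":0,"y":0,"z":0,"rx":0,"ry":0,"rz":0.147,"jaw":4},{"x":0,"y":0,"z":0,"rx":0,"ry":0,"rz":0.147,"jaw":4}])

```text
clock: 2.7
tool_pos: [0.4295, 0.1301, 0.3307]
eef_rot: [0.847, 0.532, -0.0, -0.0]
contact_force: [0.2, 0.4, -0.2]
opening: 0.451
finger_force: 0.0
```

send_rows(motion=[{"x":0,"y":0,"z":0,"rx":0,"ry":0,"rz":0.147,"jaw":4},{"x":0,"y":0,"z":0,"rx":0,"ry":0,"rz":0.147,"jaw":4},{"x":0,"y":0,"z":0,"rx":0,"ry":0,"rz":0.147,"jaw":4},{"x":0,"y":0,"z":0,"rx":0,"ry":0,"rz":0.147,"jaw":4},{"x":0,"y":0,"z":0,"rx":0,"ry":0,"rz":0.147,"jaw":4}])

```text
clock: 3.2
tool_pos: [0.4295, 0.1302, 0.3307]
eef_rot: [0.981, 0.192, -0.0, -0.0]
contact_force: [-0.2, 0.2, -0.5]
opening: 0.459
finger_force: 0.0
```

send_rows(motion=[{"x":0,"y":0,"z":0,"rx":0,"ry":0,"rz":0.147,"jaw":4},{"x":0,"y":0,"z":0,"rx":0,"ry":0,"rz":0.147,"jaw":4},{"x":0,"y":0,"z":0,"rx":0,"ry":0,"rz":0.147,"jaw":4},{"x":0,"y":0,"z":0,"rx":0,"ry":0,"rz":0.147,"jaw":4},{"x":0,"y":0,"z":0,"rx":0,"ry":0,"rz":0.137,"jaw":4}])

```text
clock: 3.7
tool_pos: [0.4295, 0.1302, 0.3307]
eef_rot: [0.986, -0.168, -0.0, -0.0]
contact_force: [0.8, 0.4, 1.2]
opening: 0.453
finger_force: 0.0
```

```bash
python3 - <<'E'
from h import *
plan([0.429,0.128,.33],np.radians(-19));s=snap('wrist','w2'); print(get_state()['q'].round(2))
im=s['img'][:,:,::-1]; cv2.imwrite('pics/w2b.png',cv2.resize(im,(768,576),interpolation=cv2.INTER_CUBIC))
for q in [(.406,.136,.246),(.546,.089,.246)]: print(np.array(w2px(s,q))*1.5)
E
```

```text
pos [0.4295 0.1302 0.3307] yaw -19.35 shift cm [0.03 0.23 0.07] rotvec [-0.0001  0.0003 -0.0061] F [0.8 0.4 1.2] t 3.7
[-0.85  0.41  0.67  1.98 -0.33  0.86 -1.91]
[384.4625489  351.69403668]
[380.33072296  30.14058161]
```

View pics/w2b.png

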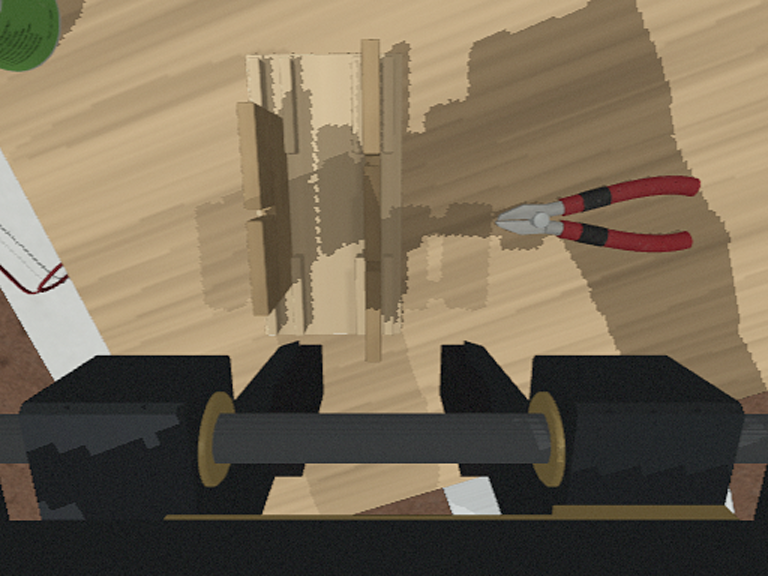

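The wrist view shows the long divider's top edge running from (371,40) at its far end to (373,361) at its near end, in the right-hand slot. The short divider is at (255,210).

```bash
python3 - <<'E'
from h import *
s=load('w2'); a=px2w(s,373/1.5,361/1.5,.246); b=px2w(s,371/1.5,40/1.5,.246); d=b-a; L=np.linalg.norm(d); yaw=np.arctan2(d[1],d[0])
print(a.round(4),b.round(4),L,np.degrees(yaw))
g=a+d/L*.025
g[2]=.17+.041+.006   # TCP height
plan(g,yaw)
E
```

```text
[0.4031 0.1432 0.246 ] [0.5437 0.0941 0.246 ] 0.14896512103793386 -19.27914941882838
pos [0.4294 0.1303 0.3306] yaw -19.62 shift cm [-0.41 -0.36 11.36] rotvec [ 0.0003  0.0004 -0.0059] F [-0.1  0.5  0.3] t 3.75
```

send_rows(motion=[{"x":-0.2,"y":-0.2,"z":2.5,"rx":0,"ry":0,"rz":-0.006,"jaw":4},{"x":-0.2,"y":-0.15,"z":3,"rx":0,"ry":0,"rz":0,"jaw":4},{"x":0,"y":0,"z":3,"rx":0,"ry":0,"rz":0,"jaw":4},{"x":0,"y":0,"z":2,"rx":0,"ry":0,"rz":0,"jaw":4},{"x":0,"y":0,"z":0.85,"rx":0,"ry":0,"rz":0,"jaw":4}])

```text
clock: 4.25
tool_pos: [0.426, 0.1346, 0.2157]
eef_rot: [0.987, -0.161, -0.001, 0.001]
contact_force: [0.0, -0.0, 0.6]
opening: 0.457
finger_force: 0.0
```

send_rows(motion=[{"x":0,"y":0,"z":0,"rx":0,"ry":0,"rz":0,"jaw":2},{"x":0,"y":0,"z":0,"rx":0,"ry":0,"rz":0,"jaw":0},{"x":0,"y":0,"z":0,"rx":0,"ry":0,"rz":0,"jaw":0},{"x":0,"y":0,"z":0,"rx":0,"ry":0,"rz":0,"jaw":0},{"x":0,"y":0,"z":0,"rx":0,"ry":0,"rz":0,"jaw":0}], grip_force=20)

```text
clock: 4.75
tool_pos: [0.4274, 0.1349, 0.2179]
eef_rot: [0.987, -0.162, 0.001, -0.001]
contact_force: [-0.2, 0.2, 4.3]
opening: 0.091
finger_force: 20.0
```

send_rows(motion=[{"x":0,"y":0,"z":-0.5,"rx":0,"ry":0,"rz":0,"jaw":0},{"x":0,"y":0,"z":-1.5,"rx":0,"ry":0,"rz":0,"jaw":0},{"x":0,"y":0,"z":-2,"rx":0,"ry":0,"rz":0,"jaw":0},{"x":0,"y":0,"z":-2,"rx":0,"ry":0,"rz":0,"jaw":0},{"x":0.4,"y":1.5,"z":0,"rx":0,"ry":0,"rz":0,"jaw":0}])

```text
clock: 5.25
tool_pos: [0.4274, 0.121, 0.2792]
eef_rot: [0.987, -0.16, 0.002, -0.001]
contact_force: [-0.1, -1.1, -0.9]
opening: 0.092
finger_force: 20.0
```

send_rows(motion=[{"x":0.7,"y":3,"z":0,"rx":0,"ry":0,"rz":0,"jaw":0},{"x":0.7,"y":3,"z":0,"rx":0,"ry":0,"rz":0,"jaw":0},{"x":0.8,"y":3,"z":0,"rx":0,"ry":0,"rz":0,"jaw":0},{"x":0.7,"y":3,"z":0,"rx":0,"ry":0,"rz":0,"jaw":0},{"x":0.7,"y":3,"z":0,"rx":0,"ry":0,"rz":0,"jaw":0}])

```text
clock: 5.75
tool_pos: [0.4115, -0.0355, 0.2775]
eef_rot: [0.987, -0.162, -0.0, -0.0]
contact_force: [-0.9, 0.1, -1.3]
opening: 0.089
finger_force: 20.0
```

send_rows(motion=[{"x":0.7,"y":3,"z":0,"rx":0,"ry":0,"rz":0,"jaw":0},{"x":0.8,"y":3,"z":0,"rx":0,"ry":0,"rz":0,"jaw":0},{"x":0.7,"y":3,"z":0,"rx":0,"ry":0,"rz":0,"jaw":0},{"x":0.7,"y":3,"z":0,"rx":0,"ry":0,"rz":0,"jaw":0},{"x":0.5,"y":2.3,"z":0,"rx":0,"ry":0,"rz":0,"jaw":0}])

```text
clock: 6.25
tool_pos: [0.3978, -0.1827, 0.2775]
eef_rot: [0.987, -0.163, 0.0, 0.0]
contact_force: [1.3, -0.1, -0.8]
opening: 0.083
finger_force: 20.0
```

send_rows(motion=[{"x":0,"y":0,"z":0,"rx":0,"ry":0,"rz":-0.1,"jaw":0},{"x":0,"y":0,"z":0,"rx":0,"ry":0,"rz":-0.12,"jaw":0},{"x":0,"y":0,"z":0,"rx":0,"ry":0,"rz":-0.1,"jaw":0},{"x":0,"y":0,"z":0,"rx":0,"ry":0,"rz":-0.036,"jaw":0},{"x":0,"y":0,"z":0,"rx":0,"ry":0,"rz":0,"jaw":0}])

```text
clock: 6.75
tool_pos: [0.3982, -0.1808, 0.2773]
eef_rot: [1.0, 0.014, -0.0, -0.0]
contact_force: [-0.4, 0.3, -1.0]
opening: 0.09
finger_force: 20.0
```

```bash
python3 - <<'E'
from h import *
plan([0.395,-0.18,.277],np.radians(1.2));s=snap('wrist','w3'); st=get_state(); print(st['q'].round(2),st['opening'])
im=s['img'][:,:,::-1]; cv2.imwrite('pics/w3b.png',cv2.resize(im,(768,576),interpolation=cv2.INTER_CUBIC))
E
```

```text
pos [ 0.3982 -0.1808  0.2773] yaw 1.65 shift cm [-0.32 -0.08  0.03] rotvec [-0.0003  0.0001  0.0078] F [-0.4  0.3 -1. ] t 6.75
[ 0.03  0.44  0.43  2.09 -0.29  0.67 -0.89] 0.08985912526540824
```

View pics/w3b.png

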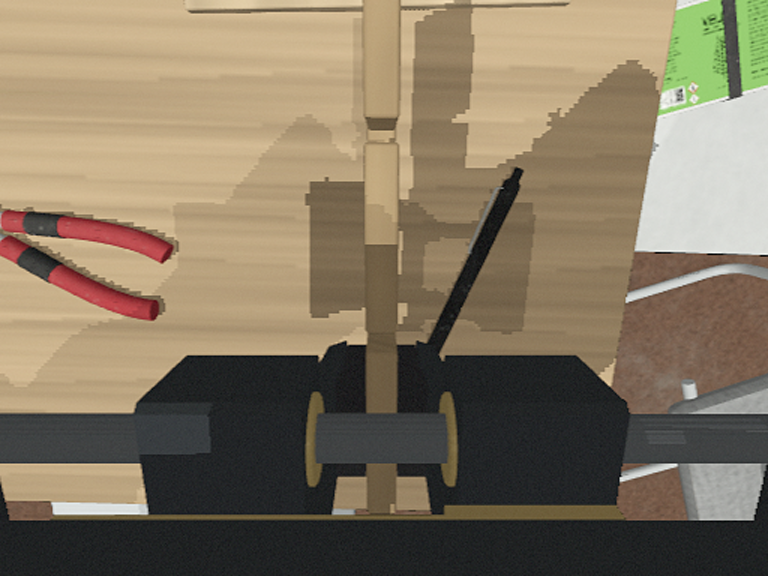

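The divider hangs straight on the tool's centre line (column ≈382), and the magazine's front edge just shows at row 5. I will go higher and to the side for a clear view of the channels.

send_rows(motion=[{"x":1,"y":-1.2,"z":-3,"rx":0,"ry":0,"rz":0,"jaw":0},{"x":1,"y":-1.2,"z":-3,"rx":0,"ry":0,"rz":0,"jaw":0},{"x":1,"y":-1.2,"z":-3,"rx":0,"ry":0,"rz":0,"jaw":0},{"x":1,"y":-1.4,"z":-2,"rx":0,"ry":0,"rz":0,"jaw":0},{"x":0,"y":0,"z":0,"rx":0,"ry":0,"rz":0,"jaw":0}])

```text
clock: 7.3
tool_pos: [0.4395, -0.128, 0.3892]
eef_rot: [1.0, 0.016, 0.003, 0.0]
contact_force: [0.0, -0.2, -1.8]
opening: 0.09
finger_force: 20.0
```

```bash
python3 - <<'E'
from h import *
plan();s=snap('wrist','w4')
im=s['img'][:,:,::-1]; c=im[0:240,100:420]; cv2.imwrite('pics/w4b.png',cv2.resize(c,(800,600),interpolation=cv2.INTER_CUBIC))
E
```

```text
pos [ 0.4395 -0.128   0.3892] yaw 1.89 shift cm [0. 0. 0.] rotvec [ 0.0002 -0.0059 -0.    ] F [ 0.  -0.2 -1.8] t 7.3
```

View pics/w4b.png

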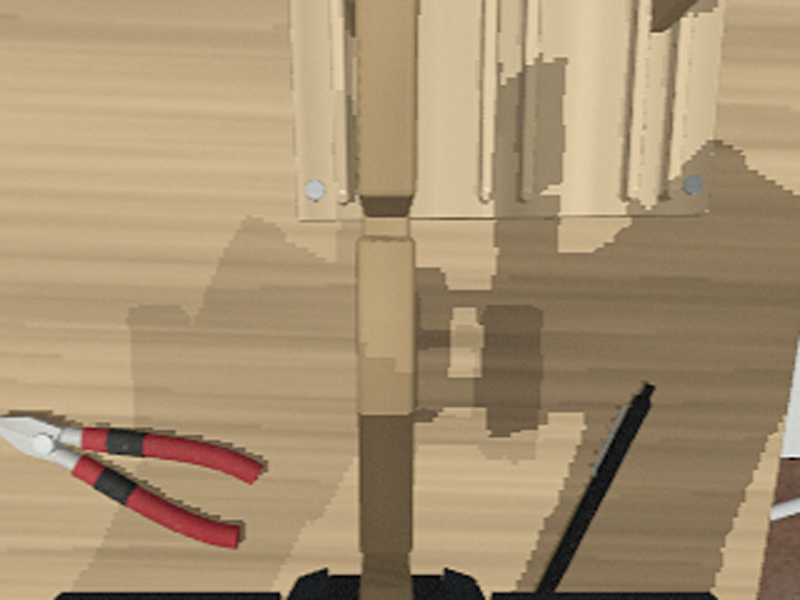

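The view shows the middle channel between two rails, at crop columns ≈493–520 on row 190 (full image ≈297–308, row 76). The exact rail edges follow from intensity profiles.

```bash
python3 - <<'E'
from h import *
s=load('w4'); g=s['img'].astype(int).sum(2)//3
print('cols',list(range(288,320)))
for r in range(0,84,6): print(r,g[r,288:320])
E
python3 - <<'E'
import cv2
im=cv2.imread('pics/w4.png')[0:92,270:340]
cv2.imwrite('pics/w4c.png',cv2.resize(im,None,fx=6.5,fy=6.5,interpolation=cv2.INTER_NEAREST))
E
```

```text
cols [288, 289, 290, 291, 292, 293, 294, 295, 296, 297, 298, 299, 300, 301, 302, 303, 304, 305, 306, 307, 308, 309, 310, 311, 312, 313, 314, 315, 316, 317, 318, 319]
0 [185 184 186 188 166 123 174 197 195 199 175 132 159 179 177 178 179 179
 177 169 149 128 116 176 197 196 200 173 173 187 184 183]
6 [185 185 185 189 161 130 181 198 196 199 167 125 160 179 178 179 177 177
 179 168 154 130 135 184 198 196 197 162 166 185 186 185]
12 [185 184 187 178 147 139 182 198 196 198 163 115 159 177 177 177 179 178
 179 167 147 124 149 187 197 197 197 155 161 186 184 186]
18 [184 186 186 178 140 139 185 198 195 197 155 159 179 178 177 179 179 177
 177 181 152 118 168 197 198 195 189 183 183 185 185 185]
24 [184 188 175 170 139 147 189 198 196 193 154 159 183 178 180 180 179 176
 177 179 152 113 163 195 200 169 130 128 127 173 191 191]
30 [184 185 175 169 140 165 196 198 196 199 165 117 163 181 181 184 183 184
 154 109  94  95 124 137 140 139 133 129 129 128 131 130]
36 [185 184 187 179 139 169 196 197 197 191 156 121 123 125 125 126 123 124
 123 111  93  95 123 139 140 142 127 126 129 130 128 130
[... 239 characters left out ...]
1 138 130 128 128 130 131 131]
54 [185 184 187 164 122 172 196 196 200 168 124 130 128 128 127 125 125 126
 108  98  96 117 136 139 138 138 134 128 131 131 132 130]
60 [184 186 176 155 123 175 198 198 201 166 127 134 134 128 126 127 125 110
  97  94  94 120 139 140 141 125 124 129 129 131 131 131]
66 [183 185 177 148 125 179 198 197 168 131 132 133 131 127 126 124 126 120
 125 108  95 124 137 139 139 130 125 130 131 129 131 131]
72 [186 187 178 145 138 185 199 198 167 126 130 134 130 128 127 126 123 124
 108  97  99 126 139 137 140 130 127 131 129 129 132 130]
78 [185 188 176 145 144 181 195 161 130 135 133 133 129 127 125 124 126 121
 108  93 107 130 137 135 133 133 131 129 129 125 128 127]
```

View pics/w4c.png

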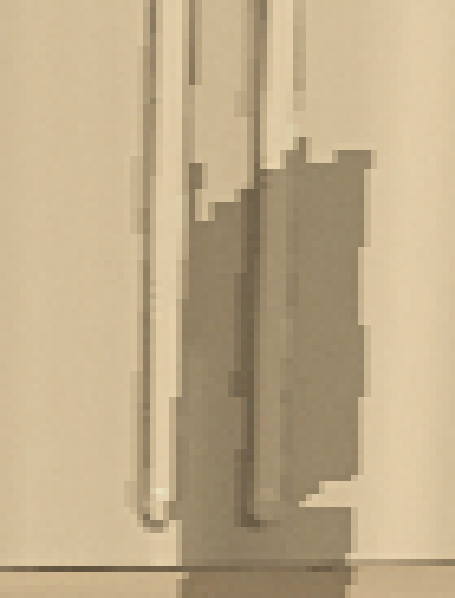

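```bash
python3 - <<'E'
from h import *
s=load('w4'); 
P=[px2w(s,u,v,.188) for u,v in [(304.43,0),(303.15,48),(302.5,72)]]; print(np.round(P,4))
d=P[0]-P[2]; yaw=np.arctan2(d[1],d[0]); print('yaw',np.degrees(yaw))
for row,(a,b,c,e) in {48:(292.78,297.06,309.2,313.7),0:(293.82,298.15,310.75,314.9)}.items(): print([px2w(s,x,row,.188)[1].round(4) for x in (a,b,c,e)])
# front edge of base, row ~ 87 at z~.176
print('front wall ends',px2w(s,295,78,.188).round(4),'base',px2w(s,300,87.3,.176).round(4))
# divider centre line: lies at column?
g=s['img'].astype(int).sum(2)//3
for r in (20,70,110,150): print(r,g[r,238:272])
c,sn=np.cos(yaw),np.sin(yaw); m=P[1]
xf=px2w(s,295,79,.188)[0]
for x in (0.40,.42): print('TCP on line',x,(m[1]+(x-m[0])*np.tan(yaw)).round(4))
st=get_state(); M=R.from_quat(st['eef_rot']).as_matrix(); print(M[:,0].round(4),M[:,2].round(4)); print(st['tool_pos'])
E
```

```text
[[ 0.6143 -0.1718  0.188 ]
 [ 0.5715 -0.1737  0.188 ]
 [ 0.5489 -0.1747  0.188 ]]
yaw 2.5149347370804014
[np.float64(-0.1633), np.float64(-0.1676), np.float64(-0.1798), np.float64(-0.1843)]
[np.float64(-0.1615), np.float64(-0.1657), np.float64(-0.178), np.float64(-0.182)]
front wall ends [ 0.5429 -0.1674  0.188 ] base [ 0.535  -0.1749  0.176 ]
20 [119 131 135 139 138 141 145 148 151 149 149 151 149 151 150 151 150 150
 148 147 149 147 145 146 147 149 140 131 101 159 182 182 181 181]
70 [152 109 110 111  91 109 137 146 145 144 144 146 144 145 145 146 145 144
 143 143 143 142 144 144 144 146 136 120 122 168 183 181 181 180]
110 [151 150 148 150 117 128 150 153 156 154 156 155 155 155 154 153 153 153
 151 152 152 150 149 150 149 146 136 116 108 113 114 113 115 110]
150 [149 148 149 150 142 131 131 134 135 137 137 136 137 134 137 137 135 135
 136 135 135 134 135 133 133 130 118  94  87 105 111 108 113 110]
TCP on line 0.4 -0.1813
TCP on line 0.42 -0.1804
[0.9995 0.0315 0.0019] [ 1.9e-03 -2.0e-04 -1.0e+00]
[ 0.43759573 -0.12896833  0.38762114]
```

```bash
python3 - <<'E'
from h import *
t=load('top0')
print('pen',[px2w(t,u,v,.175).round(3) for u,v in [(327,243),(313,290)]])
s=load('w4')
print('divider line',[px2w(s,253.6,v,.4177).round(4) for v in (20,150)])
plan([0.400,-0.1813,.2195],np.radians(2.3))
plan([0.400,-0.1813,.25],np.radians(2.3))
E
```

```text
pen [array([ 0.467, -0.246,  0.175]), array([ 0.338, -0.201,  0.175])]
divider line [array([ 0.5331, -0.1252,  0.4177]), array([ 0.4924, -0.1265,  0.4177])]
pos [ 0.4376 -0.129   0.3876] yaw 1.8 shift cm [-3.95  5.11 16.81] rotvec [ 0.0003 -0.0019 -0.0087] F [-1.1 -0.5 -1.6] t 7.35
pos [ 0.4376 -0.129   0.3876] yaw 1.8 shift cm [-3.95  5.11 13.76] rotvec [ 0.0003 -0.0019 -0.0087] F [-1.1 -0.5 -1.6] t 7.35
```

send_rows(motion=[{"x":-1,"y":1.2,"z":2.5,"rx":0,"ry":0,"rz":-0.009,"jaw":0},{"x":-1,"y":1.3,"z":3,"rx":0,"ry":0,"rz":0,"jaw":0},{"x":-1,"y":1.3,"z":3,"rx":0,"ry":0,"rz":0,"jaw":0},{"x":-0.95,"y":1.4,"z":3,"rx":0,"ry":0,"rz":0,"jaw":0},{"x":0,"y":0,"z":2,"rx":0,"ry":0,"rz":0,"jaw":0}])

```text
clock: 7.85
tool_pos: [0.395, -0.1851, 0.2496]
eef_rot: [1.0, 0.016, -0.003, 0.0]
contact_force: [1.2, 0.0, -0.3]
opening: 0.088
finger_force: 20.0
```

send_rows(motion=[{"x":0,"y":0,"z":1.5,"rx":0,"ry":0,"rz":0,"jaw":0},{"x":0,"y":0,"z":1,"rx":0,"ry":0,"rz":0,"jaw":0},{"x":0,"y":0,"z":0.5,"rx":0,"ry":0,"rz":0,"jaw":0},{"x":0,"y":0,"z":0,"rx":0,"ry":0,"rz":0,"jaw":0},{"x":0,"y":0,"z":0,"rx":0,"ry":0,"rz":0,"jaw":0}])

```text
clock: 8.35
tool_pos: [0.3994, -0.1832, 0.2225]
eef_rot: [1.0, 0.019, 0.0, 0.0]
contact_force: [0.6, 1.1, -0.5]
opening: 0.088
finger_force: 20.0
```

```bash
python3 - <<'E'
from h import *
plan([0.400,-0.1818,.2195],np.radians(2.3)); plan([0.440,-0.1800,.2195],np.radians(2.4))
a=snap('wrist','w5')['img']; b=snap('scene','s5')['img']
c=np.hstack([cv2.resize(a[0:150,170:340],None,fx=2.35,fy=2.35,interpolation=cv2.INTER_CUBIC),cv2.resize(b[125:243,200:370],(400,278),interpolation=cv2.INTER_CUBIC)[:278]]) if 0 else None
A=cv2.resize(a[0:170,170:340],(400,400),interpolation=cv2.INTER_CUBIC); B=cv2.resize(b[110:250,200:340],(400,400),interpolation=cv2.INTER_CUBIC)
cv2.imwrite('pics/c5.png',np.hstack([A,B])[:,:,::-1])
E
```

```text
pos [ 0.3994 -0.1832  0.2225] yaw 2.22 shift cm [ 0.06 -0.14  0.3 ] rotvec [ 0.0003 -0.0005 -0.0015] F [ 0.6  1.1 -0.5] t 8.35
pos [ 0.3994 -0.1832  0.2225] yaw 2.22 shift cm [ 4.07 -0.17  0.3 ] rotvec [ 0.0003 -0.0005 -0.0032] F [ 0.6  1.1 -0.5] t 8.35
```

View pics/c5.png

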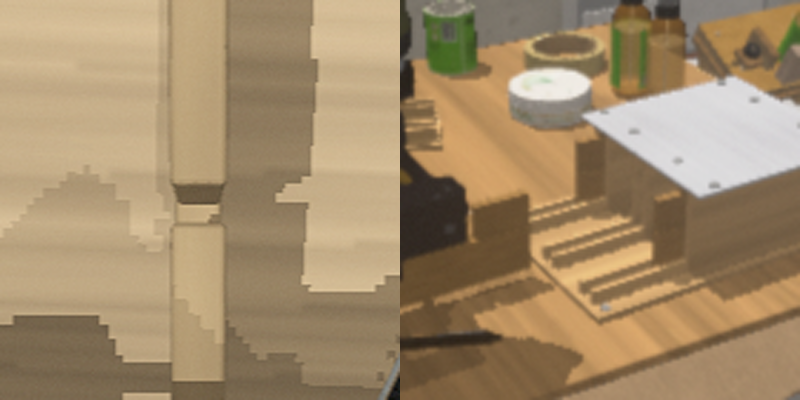

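The scene crop on the right shows the divider level in front of the middle channel, with its far end at about (525,230). I will correct the 1.4 mm offset and enter slowly.

send_rows(motion=[{"x":0,"y":-0.14,"z":0.25,"rx":0,"ry":0,"rz":-0.002,"jaw":0},{"x":0.5,"y":0,"z":0,"rx":0,"ry":0,"rz":0,"jaw":0},{"x":0.8,"y":0,"z":0,"rx":0,"ry":0,"rz":0,"jaw":0},{"x":0.8,"y":0,"z":0,"rx":0,"ry":0,"rz":0,"jaw":0},{"x":0.8,"y":0,"z":0,"rx":0,"ry":0,"rz":0,"jaw":0}])

```text
clock: 8.95
tool_pos: [0.4294, -0.1804, 0.2197]
eef_rot: [1.0, 0.021, 0.0, 0.0]
contact_force: [1.0, 0.4, -0.8]
opening: 0.087
finger_force: 20.0
```

```bash
python3 - <<'E'
from h import *
plan([0.428,-0.1806,.2195],np.radians(2.3))
E
```

```text
pos [ 0.4294 -0.1804  0.2197] yaw 2.36 shift cm [-0.14  0.02  0.02] rotvec [ 0.0002 -0.0006  0.0011] F [ 1.   0.4 -0.8] t 8.95
```

send_rows(motion=[{"x":0.8,"y":0,"z":0,"rx":0,"ry":0,"rz":0,"jaw":0},{"x":0.8,"y":0,"z":0,"rx":0,"ry":0,"rz":0,"jaw":0},{"x":0.8,"y":0,"z":0,"rx":0,"ry":0,"rz":0,"jaw":0},{"x":0.8,"y":0,"z":0,"rx":0,"ry":0,"rz":0,"jaw":0},{"x":0,"y":0,"z":0,"rx":0,"ry":0,"rz":0,"jaw":0}])

```text
clock: 9.45
tool_pos: [0.4617, -0.179, 0.2196]
eef_rot: [1.0, 0.021, 0.001, 0.0]
contact_force: [-0.3, -1.6, -1.1]
opening: 0.091
finger_force: 20.0
```

```bash
python3 - <<'E'
from h import *
plan([0.48,-0.178,.2195],np.radians(2.3)); print(get_state()['moment'].round(2))
s=snap('top','t6'); im=s['img'][:,:,::-1]
cv2.imwrite('pics/t6b.png',cv2.resize(im[165:265,255:345],(540,600),interpolation=cv2.INTER_CUBIC))
E
```

```text
pos [ 0.4617 -0.179   0.2196] yaw 2.4 shift cm [ 1.84 -0.02  0.02] rotvec [ 0.0004 -0.0011  0.0017] F [-0.3 -1.6 -1.1] t 9.45
[ 0.02  0.19 -0.01]
```

View pics/t6b.png

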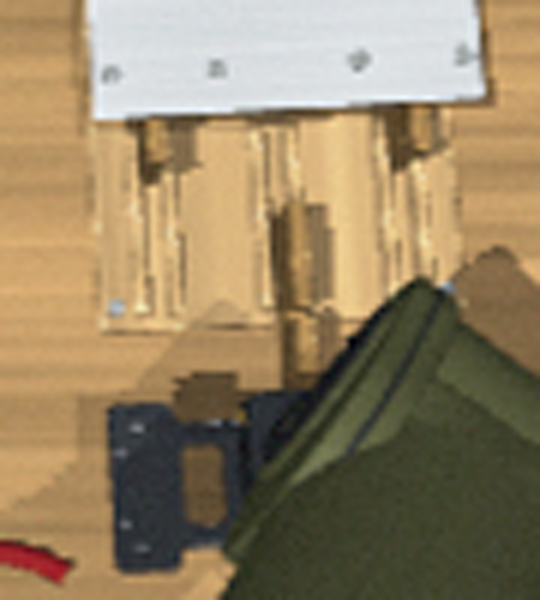

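Top view: the divider sits between the middle channel's rails (crop ≈ (295,250)), with nothing touching. I will continue in.

send_rows(motion=[{"x":0.8,"y":0,"z":0,"rx":0,"ry":0,"rz":0,"jaw":0},{"x":0.8,"y":0,"z":0,"rx":0,"ry":0,"rz":0,"jaw":0},{"x":0.8,"y":0,"z":0,"rx":0,"ry":0,"rz":0,"jaw":0},{"x":0.8,"y":0,"z":0,"rx":0,"ry":0,"rz":0,"jaw":0},{"x":0.8,"y":0,"z":0,"rx":0,"ry":0,"rz":0,"jaw":0}])

```text
clock: 10.0
tool_pos: [0.501, -0.1774, 0.2197]
eef_rot: [1.0, 0.021, 0.0, -0.0]
contact_force: [0.5, 0.6, -1.9]
opening: 0.086
finger_force: 20.0
```

```bash
python3 - <<'E'
from h import *
plan([0.60,-0.1725,.2195],np.radians(2.4)); print(get_state()['moment'].round(2))
E
```

```text
pos [ 0.501  -0.1774  0.2197] yaw 2.35 shift cm [ 9.91 -0.08  0.02] rotvec [-0.0001 -0.0001 -0.0008] F [ 0.5  0.6 -1.9] t 10.0
[-0.02  0.21  0.04]
```

send_rows(motion=[{"x":0.5,"y":0,"z":0,"rx":0,"ry":0,"rz":0,"jaw":0},{"x":0.6,"y":0,"z":0,"rx":0,"ry":0,"rz":0,"jaw":0},{"x":0.8,"y":0,"z":0,"rx":0,"ry":0,"rz":0,"jaw":0},{"x":0.8,"y":0,"z":0,"rx":0,"ry":0,"rz":0,"jaw":0},{"x":0.8,"y":0,"z":0,"rx":0,"ry":0,"rz":0,"jaw":0}])

```text
clock: 10.5
tool_pos: [0.5359, -0.176, 0.2197]
eef_rot: [1.0, 0.02, 0.0, -0.0]
contact_force: [-0.8, -0.1, -1.6]
opening: 0.089
finger_force: 20.0
```

```bash
python3 - <<'E'
from h import *
plan([0.60,-0.1725,.2195],np.radians(2.4)); print(get_state()['moment'].round(2))
E
```

```text
pos [ 0.5359 -0.176   0.2197] yaw 2.34 shift cm [ 6.42 -0.09  0.02] rotvec [-0.0001 -0.0001 -0.001 ] F [-0.8 -0.1 -1.6] t 10.5
[-0.01  0.2  -0.05]
```

send_rows(motion=[{"x":1,"y":-0.02,"z":0,"rx":0,"ry":0,"rz":0,"jaw":0},{"x":1,"y":-0.02,"z":0,"rx":0,"ry":0,"rz":0,"jaw":0},{"x":1,"y":-0.01,"z":0,"rx":0,"ry":0,"rz":0,"jaw":0},{"x":1,"y":0,"z":0,"rx":0,"ry":0,"rz":0,"jaw":0},{"x":1,"y":0,"z":0,"rx":0,"ry":0,"rz":0,"jaw":0}])

```text
clock: 11.0
tool_pos: [0.586, -0.1734, 0.2196]
eef_rot: [1.0, 0.02, -0.0, -0.0]
contact_force: [0.8, 0.3, -0.9]
opening: 0.089
finger_force: 20.0
```

send_rows(motion=[{"x":0.5,"y":0,"z":0,"rx":0,"ry":0,"rz":0,"jaw":0},{"x":0.5,"y":0,"z":0,"rx":0,"ry":0,"rz":0,"jaw":0},{"x":0,"y":0,"z":0.1,"rx":0,"ry":0,"rz":0,"jaw":0},{"x":0,"y":0,"z":0.1,"rx":0,"ry":0,"rz":0,"jaw":0},{"x":0,"y":0,"z":0,"rx":0,"ry":0,"rz":0,"jaw":0}])

```text
clock: 11.5
tool_pos: [0.5951, -0.1732, 0.218]
eef_rot: [1.0, 0.02, 0.0, -0.0]
contact_force: [0.2, 1.0, 0.6]
opening: 0.088
finger_force: 20.0
```

```bash
python3 - <<'E'
from h import *
plan([0.60,-0.1725,.2195],np.radians(2.4)); print(get_state()['moment'].round(2))
E
```

```text
pos [ 0.5951 -0.1732  0.218 ] yaw 2.32 shift cm [ 0.49 -0.05 -0.15] rotvec [-0.     -0.0007 -0.0014] F [0.2 1.  0.6] t 11.5
[0.1  0.06 0.01]
```

send_rows(motion=[{"x":0,"y":0,"z":0,"rx":0,"ry":0,"rz":0,"jaw":1.2},{"x":0,"y":0,"z":0,"rx":0,"ry":0,"rz":0,"jaw":2},{"x":0,"y":0,"z":0,"rx":0,"ry":0,"rz":0,"jaw":3},{"x":0,"y":0,"z":0,"rx":0,"ry":0,"rz":0,"jaw":3},{"x":-0.5,"y":0,"z":0,"rx":0,"ry":0,"rz":0,"jaw":3}])

```text
clock: 12.0
tool_pos: [0.5904, -0.1731, 0.2176]
eef_rot: [1.0, 0.021, 0.0, 0.0]
contact_force: [0.5, 0.4, -1.2]
opening: 0.339
finger_force: 0.0
```

send_rows(motion=[{"x":-1,"y":0,"z":0,"rx":0,"ry":0,"rz":0,"jaw":3},{"x":-1.5,"y":0,"z":0,"rx":0,"ry":0,"rz":0,"jaw":3},{"x":-1.5,"y":0,"z":0,"rx":0,"ry":0,"rz":0,"jaw":3},{"x":-1,"y":0,"z":0,"rx":0,"ry":0,"rz":0,"jaw":3},{"x":0,"y":0,"z":0,"rx":0,"ry":0,"rz":0,"jaw":3}])

```text
clock: 12.5
tool_pos: [0.5383, -0.1757, 0.2179]
eef_rot: [1.0, 0.02, -0.001, -0.0]
contact_force: [0.6, -0.3, -0.5]
opening: 0.338
finger_force: 0.0
```

send_rows(motion=[{"x":0,"y":0,"z":0.2,"rx":0,"ry":0,"rz":0,"jaw":0},{"x":0,"y":0,"z":0.3,"rx":0,"ry":0,"rz":0,"jaw":0},{"x":0,"y":0,"z":0.3,"rx":0,"ry":0,"rz":0,"jaw":0},{"x":0,"y":0,"z":0,"rx":0,"ry":0,"rz":0,"jaw":0},{"x":0,"y":0,"z":0,"rx":0,"ry":0,"rz":0,"jaw":0}], grip_force=20)

```text
clock: 13.0
tool_pos: [0.5402, -0.1753, 0.2094]
eef_rot: [1.0, 0.021, -0.0, -0.0]
contact_force: [-0.8, 0.5, -0.6]
opening: 0.004
finger_force: 0.0
```

```bash
python3 - <<'E'
from h import *
plan([0.56,-0.1742,.210],np.radians(2.4)); 
s=snap('wrist','w7'); snap('top','t7'); st=get_state(); print(st['contact_force'],st['opening'])
g=s['img'].astype(int).sum(2)//3
for q in [(.570,-.1738,.246),(.626,-.1713,.246)]: print(w2px(s,q))
for c in (250,254,258): print(c,g[0:250:4,c])
E
```

```text
pos [ 0.5402 -0.1753  0.2094] yaw 2.35 shift cm [ 1.98 -0.03 -0.06] rotvec [-0.0001  0.0003 -0.0009] F [-0.8  0.5 -0.6] t 13.0
[-0.0454865  -0.10441976 -0.52999087] 0.002373078069612571
(np.float64(252.058921903348), np.float64(221.53245080998272))
(np.float64(251.04472079894902), np.float64(41.477512428919255))
250 [212 216 216 217 218 216 216 208 181  83 105 155 153 154 140  85  82  83
 159 118 156 156 155 155 158 156 155 155 154 156 156 157 155 156 158 139
 139 141 143 142 141 140  79  84  87  84  85  86  85  86  87  84  83  82
  83  86  95 116  30  29  30  26  23]
254 [214 216 216 216 219 215 217 208 179  84 100 153 154 152 141  85  83  83
 160 118 154 154 153 154 152 153 155 154 156 153 153 152 152 155 153 138
 141 141 138 138 138 138  81  84  86  89  83  83  83  82  84  81  80  81
  81  80  92 108  72  65  67  62  64]
258 [214 216 215 216 219 217 216 208 179  83  98 152 152 151 140  81  83  84
 165 123 152 154 153 151 152 153 154 153 153 153 153 150 154 154 153 153
 154 137 138 138 137 137  80  88  84  82  86  83  85  82  82  80  79  78
  82  85  90 106  26  30  26  19  28]
```

send_rows(motion=[{"x":0.5,"y":0,"z":0,"rx":0,"ry":0,"rz":0,"jaw":0},{"x":0.5,"y":0,"z":0,"rx":0,"ry":0,"rz":0,"jaw":0},{"x":0.5,"y":0,"z":0,"rx":0,"ry":0,"rz":0,"jaw":0},{"x":0.3,"y":0,"z":0,"rx":0,"ry":0,"rz":0,"jaw":0},{"x":0.3,"y":0,"z":0,"rx":0,"ry":0,"rz":0,"jaw":0}])

```text
clock: 13.6
tool_pos: [0.5613, -0.1744, 0.2096]
eef_rot: [1.0, 0.021, -0.0, -0.0]
contact_force: [-0.8, 0.4, 0.5]
opening: 0.007
finger_force: 0.7
```

send_rows(motion=[{"x":0.2,"y":0,"z":0,"rx":0,"ry":0,"rz":0,"jaw":0},{"x":0.2,"y":0,"z":0,"rx":0,"ry":0,"rz":0,"jaw":0},{"x":0.2,"y":0,"z":0,"rx":0,"ry":0,"rz":0,"jaw":0},{"x":0.2,"y":0,"z":0,"rx":0,"ry":0,"rz":0,"jaw":0},{"x":0.2,"y":0,"z":0,"rx":0,"ry":0,"rz":0,"jaw":0}])

```text
clock: 14.1
tool_pos: [0.5712, -0.174, 0.2096]
eef_rot: [1.0, 0.02, -0.0, -0.0]
contact_force: [-0.4, 0.3, 0.4]
opening: 0.006
finger_force: 0.3
```

```bash
python3 - <<'E'
from h import *
plan([0.60,-0.1725,.210],np.radians(2.4)); 
s=snap('wrist','w8'); st=get_state(); print(st['contact_force'],st['moment'])
g=s['img'].astype(int).sum(2)//3; g0=load('w7')['img'].astype(int).sum(2)//3
for c in (245,254,): print(g[0:60,c]);print(g[200:240,c]); print(g0[200:240,c])
E
```

```text
pos [ 0.5712 -0.174   0.2096] yaw 2.34 shift cm [ 2.88 -0.04 -0.04] rotvec [-0.0002  0.     -0.0011] F [-0.4  0.3  0.4] t 14.1
[-0.02223512  0.77435794 -0.06277098] [ 0.0032081   0.21303486 -0.03514761]
[196 195 193 195 193 194 193 193 194 194 194 196 196 196 196 196 197 197
 199 198 198 198 196 196 197 196 193 195 195 194 195 194 196 196 197 200
 200 198 200 202 201 204 203 202 202 200 201 201 202 200 202 201 199 199
 198 197 196 193 197 195]
[71 71 73 74 72 74 76 78 74 74 75 72 75 74 73 73 75 73 74 75 75 73 76 74
 74 73 75 72 75 74 74 70 76 75 76 71 75 73 73 69]
[ 84  80  83  83  81  82  82  83  80  80  83  82  80  86  81  82  80  84
  85  83  82  79  84  75  97 117 113 114 119  98  28  25  29  30  23  19
  29  25  30  28]
[197 197 195 195 194 193 194 195 196 194 196 198 196 195 199 198 198 198
 199 197 198 198 197 197 196 196 194 194 195 195 193 196 197 198 197 200
 200 202 201 201 203 203 202 203 202 201 202 202 201 202 201 201 199 198
 198 196 197 194 195 195]
[75 76 79 76 75 78 75 73 77 79 74 76 77 73 75 76 75 71 75 75 75 78 75 74
 76 76 78 77 72 73 72 75 74 78 75 75 73 74 72 71]
[ 84  81  85  81  81  80  85  80  80  84  81  80  81  82  81  83  81  82
  83  83  80  78  83  77  92 107 105 108 108 109  67  74  72  70  71  70
  65  67  69  69]
```

send_rows(motion=[{"x":0.2,"y":0,"z":0,"rx":0,"ry":0,"rz":0,"jaw":0},{"x":0.2,"y":0,"z":0,"rx":0,"ry":0,"rz":0,"jaw":0},{"x":0.2,"y":0,"z":0,"rx":0,"ry":0,"rz":0,"jaw":0},{"x":0.1,"y":0,"z":0,"rx":0,"ry":0,"rz":0,"jaw":0},{"x":0.1,"y":0,"z":0,"rx":0,"ry":0,"rz":0,"jaw":0}])

```text
clock: 14.65
tool_pos: [0.5791, -0.1738, 0.2096]
eef_rot: [1.0, 0.02, -0.0, -0.0]
contact_force: [-0.5, 0.3, -0.6]
opening: 0.005
finger_force: 0.3
```

send_rows(motion=[{"x":0.1,"y":0,"z":0,"rx":0,"ry":0,"rz":0,"jaw":0},{"x":0.1,"y":0,"z":0,"rx":0,"ry":0,"rz":0,"jaw":0},{"x":0.1,"y":0,"z":0,"rx":0,"ry":0,"rz":0,"jaw":0},{"x":0,"y":0,"z":0,"rx":0,"ry":0,"rz":0,"jaw":0},{"x":0,"y":0,"z":0,"rx":0,"ry":0,"rz":0,"jaw":0}])

```text
clock: 15.15
tool_pos: [0.5824, -0.1736, 0.2098]
eef_rot: [1.0, 0.02, 0.0, 0.0]
contact_force: [0.7, 0.7, 0.2]
opening: 0.003
finger_force: 0.0
```

send_rows(motion=[{"x":0.06,"y":0,"z":0,"rx":0,"ry":0,"rz":0,"jaw":0},{"x":0.06,"y":0,"z":0,"rx":0,"ry":0,"rz":0,"jaw":0},{"x":0.06,"y":0,"z":0,"rx":0,"ry":0,"rz":0,"jaw":0},{"x":0.06,"y":0,"z":0,"rx":0,"ry":0,"rz":0,"jaw":0},{"x":0.06,"y":0,"z":0,"rx":0,"ry":0,"rz":0,"jaw":0}])

```text
clock: 15.65
tool_pos: [0.5847, -0.1736, 0.2097]
eef_rot: [1.0, 0.02, -0.0, -0.0]
contact_force: [-3.4, 0.4, 3.5]
opening: 0.004
finger_force: 1.6
```

send_rows(motion=[{"x":0.05,"y":0,"z":0,"rx":0,"ry":0,"rz":0,"jaw":0},{"x":0.05,"y":0,"z":0,"rx":0,"ry":0,"rz":0,"jaw":0},{"x":0,"y":0,"z":0,"rx":0,"ry":0,"rz":0,"jaw":0},{"x":0,"y":0,"z":0,"rx":0,"ry":0,"rz":0,"jaw":0},{"x":0,"y":0,"z":0,"rx":0,"ry":0,"rz":0,"jaw":0}])

```text
clock: 16.15
tool_pos: [0.5847, -0.1736, 0.2097]
eef_rot: [1.0, 0.02, -0.001, -0.0]
contact_force: [-6.0, 0.5, 4.3]
opening: 0.004
finger_force: 2.8
```

```bash
python3 - <<'E'
from h import *
plan(); s=get_state(); print(s['moment'].round(2))
w=snap('wrist','w9'); t=snap('top','t9')
t0=load('top0')
for a in (t0,t): print(a['img'].astype(int).sum(2)[114:128,293:302]//3)
g=w['img'].astype(int).sum(2)//3
E
```

```text
pos [ 0.5847 -0.1736  0.2097] yaw 2.3 shift cm [0. 0. 0.] rotvec [-0.0006  0.0025 -0.    ] F [-6.   0.5  4.3] t 16.15
[-0.02  1.08 -0.01]
[[146 146 145 146 146 145 146 146 144]
 [143 144 143 140 145 142 141 139 143]
 [138 141 139 140 137 142 141 139 141]
 [135  94  55  12  38 106 147 139 141]
 [132  56  18  20  26 102 154 155 151]
 [139  73  38  56  43 100 155 155 155]
 [155 129 111 151 102  84 113 151 151]
 [145 141 140 157 129  84  86 110 146]
 [132 129 139 151 137 105 104 123 163]
 [152 165 171 185 189 182 183 199 220]
 [217 215 216 213 215 214 215 215 212]
 [217 215 215 213 217 216 215 214 213]
 [216 216 215 214 207 209 214 209 210]
 [214 212 210 209 211 209 208 211 208]]
[[162 159 166 159 163 156 163 162 162]
 [158 156 160 158 162 158 159 153 155]
 [157 156 154 153 153 154 154 157 156]
 [147 104  69  11  43 118 160 157 159]
 [149  64  14  20  30 112 170 171 166]
 [152  81  44  59  43 111 170 173 167]
 [172 145 127 168 112  94 128 167 166]
 [164 151 155 171 143  97  95 124 161]
 [142 143 157 171 151 114 113 139 180]
 [171 181 192 205 211 209 204 222 237]
 [231 232 231 233 230 230 230 230 228]
 [231 230 231 230 230 229 230 229 230]
 [229 230 229 227 228 226 227 228 227]
 [228 227 228 228 226 227 227 226 225]]
```

send_rows(motion=[{"x":0.05,"y":0,"z":0,"rx":0,"ry":0,"rz":0,"jaw":0},{"x":0.05,"y":0,"z":0,"rx":0,"ry":0,"rz":0,"jaw":0},{"x":0,"y":0,"z":0,"rx":0,"ry":0,"rz":0,"jaw":0},{"x":0,"y":0,"z":0,"rx":0,"ry":0,"rz":0,"jaw":0},{"x":0,"y":0,"z":0,"rx":0,"ry":0,"rz":0,"jaw":0}])

```text
clock: 16.75
tool_pos: [0.5847, -0.1736, 0.2097]
eef_rot: [1.0, 0.02, -0.002, -0.001]
contact_force: [-8.3, 0.1, 6.4]
opening: 0.004
finger_force: 3.9
```

send_rows(motion=[{"x":0.05,"y":0,"z":0,"rx":0,"ry":0,"rz":0,"jaw":0},{"x":0.05,"y":0,"z":0,"rx":0,"ry":0,"rz":0,"jaw":0},{"x":0,"y":0,"z":0,"rx":0,"ry":0,"rz":0,"jaw":0},{"x":0,"y":0,"z":0,"rx":0,"ry":0,"rz":0,"jaw":0},{"x":0,"y":0,"z":0,"rx":0,"ry":0,"rz":0,"jaw":0}])

```text
clock: 17.25
tool_pos: [0.5847, -0.1736, 0.2097]
eef_rot: [1.0, 0.02, -0.003, -0.001]
contact_force: [-10.4, 0.5, 8.1]
opening: 0.008
finger_force: 5.1
```

```bash
python3 - <<'E'
from h import *
s=get_state(); print(s['moment'].round(2),s['contact_force'],s['tool_pos'],R.from_quat(s['eef_rot']).as_matrix()[:,2])
E
```

```text
[0.12 1.91 0.06] [-10.37449814   0.45406292   8.12844016] [ 0.58471477 -0.17364316  0.20966259] [-0.00639436  0.00132854 -0.99997867]
```

send_rows(motion=[{"x":0,"y":0,"z":-0.1,"rx":0,"ry":0,"rz":0,"jaw":0},{"x":0,"y":0,"z":-0.1,"rx":0,"ry":0,"rz":0,"jaw":0},{"x":0.03,"y":0,"z":0,"rx":0,"ry":0,"rz":0,"jaw":0},{"x":0,"y":0,"z":0,"rx":0,"ry":0,"rz":0,"jaw":0},{"x":0,"y":0,"z":0,"rx":0,"ry":0,"rz":0,"jaw":0}])

```text
clock: 17.75
tool_pos: [0.5851, -0.1735, 0.2105]
eef_rot: [1.0, 0.02, -0.003, -0.001]
contact_force: [-6.7, -1.8, -0.0]
opening: 0.005
finger_force: 3.8
```

send_rows(motion=[{"x":0.05,"y":0,"z":0,"rx":0,"ry":0,"rz":0,"jaw":0},{"x":0.05,"y":0,"z":0,"rx":0,"ry":0,"rz":0,"jaw":0},{"x":0.05,"y":0,"z":0,"rx":0,"ry":0,"rz":0,"jaw":0},{"x":0,"y":0,"z":0,"rx":0,"ry":0,"rz":0,"jaw":0},{"x":0,"y":0,"z":0,"rx":0,"ry":0,"rz":0,"jaw":0}])

```text
clock: 18.25
tool_pos: [0.5865, -0.1734, 0.2105]
eef_rot: [1.0, 0.02, -0.004, -0.001]
contact_force: [-7.2, -0.8, -0.4]
opening: 0.005
finger_force: 3.9
```

```bash
python3 - <<'E'
from h import *
s=get_state(); print(s['moment'].round(2),s['contact_force'],s['tool_pos'],R.from_quat(s['eef_rot']).as_matrix()[:,2])
t=snap('top','t10'); print(t['img'].astype(int).sum(2)[114:122,293:302]//3)
E
```

```text
[-0.05  1.53 -0.02] [-7.19469517 -0.79010735 -0.39700568] [ 0.58649946 -0.17342914  0.21046716] [-0.00722232  0.00122589 -0.99997317]
[[162 163 162 161 163 162 162 161 163]
 [158 158 153 152 152 157 158 156 156]
 [162 147 106  81  96 137 158 157 157]
 [149  92  15  18  47 117 161 160 158]
 [146  73  14  24  29 114 176 171 168]
 [152  90  52  73  67 120 163 171 171]
 [169 150 142 177 164 147 101 130 168]
 [144 133 145 171 142  94  98 124 165]]
```

send_rows(motion=[{"x":0.08,"y":0,"z":0,"rx":0,"ry":0,"rz":0,"jaw":0},{"x":0.08,"y":0,"z":0,"rx":0,"ry":0,"rz":0,"jaw":0},{"x":0.08,"y":0,"z":0,"rx":0,"ry":0,"rz":0,"jaw":0},{"x":0.08,"y":0,"z":0,"rx":0,"ry":0,"rz":0,"jaw":0},{"x":0,"y":0,"z":0,"rx":0,"ry":0,"rz":0,"jaw":0}])

```text
clock: 18.8
tool_pos: [0.5898, -0.1733, 0.2105]
eef_rot: [1.0, 0.02, -0.004, -0.001]
contact_force: [-7.8, -1.1, 0.8]
opening: 0.004
finger_force: 3.8
```

```bash
python3 - <<'E'
from h import *
s=get_state(); print(s['moment'].round(2),s['contact_force'],s['tool_pos'])
t=snap('top','t11'); T0=load('t9')
print(t['img'].astype(int).sum(2)[114:122,293:302]//3)
E
```

```text
[-0.07  1.53  0.03] [-7.76696946 -1.11118653  0.81014813] [ 0.58975098 -0.17331484  0.21045914]
[[165 165 161 162 160 162 165 159 159]
 [160 133  84  82 113 156 158 158 158]
 [141  62   8  19  48 117 157 157 152]
 [143  63  29  34  57 122 162 161 159]
 [149  87  75 103  86 125 165 167 170]
 [171 155 146 172 129 104 102 132 171]
 [145 132 149 168 125 103  97 129 171]
 [142 133 142 172 145  94  98 129 160]]
```

send_rows(motion=[{"x":0.05,"y":0,"z":0,"rx":0,"ry":0,"rz":0,"jaw":0},{"x":0.05,"y":0,"z":0,"rx":0,"ry":0,"rz":0,"jaw":0},{"x":0,"y":0,"z":0,"rx":0,"ry":0,"rz":0,"jaw":0},{"x":0,"y":0,"z":0,"rx":0,"ry":0,"rz":0,"jaw":0},{"x":0,"y":0,"z":0,"rx":0,"ry":0,"rz":0,"jaw":0}])

```text
clock: 19.35
tool_pos: [0.5907, -0.1733, 0.2104]
eef_rot: [1.0, 0.02, -0.004, -0.001]
contact_force: [-7.3, -0.9, 0.3]
opening: 0.007
finger_force: 3.9
```

```bash
python3 - <<'E'
from h import *
s=get_state(); print(s['contact_force'],s['tool_pos'])
def cen(im):
    g=im['img'].astype(float).sum(2)[112:121,293:299]/3; w=np.clip(110-g,0,None); r=np.arange(112,121)[:,None]; return (w*r).sum()/w.sum()
def top(im): # sub-pixel upper edge of the knob
    g=im['img'].astype(float).sum(2)[108:124,295:297].mean(1)/3; i=np.argmax(g<85); return 108+i-(85-g[i])/(g[i-1]-g[i])
t=snap('top','t12')
for im in (load('t9'),load('t10'),load('t11'),t): r=top(im); print(r, px2w(im,296,r,.21)[0])
E
```

```text
[-7.27629248 -0.91117696  0.26873973] [ 0.59069348 -0.17327312  0.21044843]
116.60761346998535 0.832341005998114
116.11086956521739 0.8338633271908193
114.97881355932203 0.8373353732779145
114.66617210682493 0.8382949266754769
```

The tool has moved 6.0 mm since it felt the rod, and the knob in the image moved 5.95 mm. Backing off.

send_rows(motion=[{"x":-0.3,"y":0,"z":0,"rx":0,"ry":0,"rz":0,"jaw":0},{"x":-0.7,"y":0,"z":0,"rx":0,"ry":0,"rz":0,"jaw":0},{"x":-1.5,"y":0,"z":0,"rx":0,"ry":0,"rz":0,"jaw":0},{"x":-2,"y":0,"z":0,"rx":0,"ry":0,"rz":0,"jaw":0},{"x":-1.5,"y":0,"z":-1,"rx":0,"ry":0,"rz":0,"jaw":0}])

```text
clock: 19.9
tool_pos: [0.533, -0.1752, 0.2211]
eef_rot: [1.0, 0.021, -0.0, -0.0]
contact_force: [0.1, 0.4, -0.1]
opening: 0.008
finger_force: 0.0
```

send_rows(motion=[{"x":-1,"y":0,"z":-3,"rx":0,"ry":0,"rz":0,"jaw":0},{"x":0,"y":0,"z":-3,"rx":0,"ry":0,"rz":0,"jaw":0},{"x":0,"y":0,"z":-3,"rx":0,"ry":0,"rz":0,"jaw":0},{"x":0,"y":0,"z":-2,"rx":0,"ry":0,"rz":0,"jaw":0},{"x":0,"y":0,"z":0,"rx":0,"ry":0,"rz":0,"jaw":0}])

```text
clock: 20.4
tool_pos: [0.5262, -0.1768, 0.3349]
eef_rot: [1.0, 0.021, 0.004, 0.001]
contact_force: [1.1, 0.0, -0.9]
opening: 0.006
finger_force: 0.0
```

```bash
python3 - <<'E'
from h import *
s=get_state(); print(s['contact_force'],s['tool_pos'],s['clock'])
def top(im):
    g=im['img'].astype(float).sum(2)[108:124,295:297].mean(1)/3; i=np.argmax(g<85); return 108+i-(85-g[i])/(g[i-1]-g[i])
t=snap('top','t13'); r=top(t); print(r, px2w(t,296,r,.21)[0])
w=snap('wrist','w13')
# predicted near-end of divider top and edge profile down the channel line
x=np.arange(.57,.63,.004); print(x.round(3)); 
print([int(w['img'][int(round(v)),int(round(u))].mean()) if 0<=v<384 else None for u,v in [w2px(w,(a,-.1733+(a-.59)*.042,.246)) for a in x]])
v=int(round(w2px(w,(.605,-.1727,.246))[1])); print(v,w['img'][v,235:275].mean(1).astype(int) if v>=0 else '')
# changes elsewhere in the top view (bystanders, stand)
d=np.abs(cv2.GaussianBlur(t['img'],(5,5),0).astype(int)-cv2.GaussianBlur(load('top0')['img'],(5,5),0)-15).max(2)
for n,(u,vv) in dict(tape=(167,143),balm=(205,167),roll=(140,181),sp1=(201,128),sp2=(221,125),cut=(245,262),short=(182,227),longslot=(203,240),pen=(320,266)).items(): print(n,d[vv-10:vv+11,u-10:u+11].mean().round(1))
E
```

```text
[ 1.08000461  0.03502114 -0.93062247] [ 0.52624493 -0.1768419   0.33489296] 20.4
114.63582089552239 0.8383880955936438
[0.57  0.574 0.578 0.582 0.586 0.59  0.594 0.598 0.602 0.606 0.61  0.614
 0.618 0.622 0.626 0.63 ]
[99, 99, 97, 98, 94, 117, 173, 71, 139, 138, 139, 142, 143, 145, 93, 209]
92 [176 178 178 179 179 161 177 190 190 191 171 124  89 125 144 140 141 139
 137 137 134 137 139 130 107 122 133 133 131 130 125 124 122 126 124 123
 125 123 124 125]
tape 6.5
balm 5.4
roll 7.0
sp1 8.8
sp2 8.8
cut 22.8
short 7.9
longslot 49.0
pen 94.5
```

```bash
python3 -c "
from plant import *
print(finish_job())"
```

```text
the job is handed in; nothing more can be done
None
```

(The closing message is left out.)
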